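Lock the feed cap onto the peanut mill

ROBOT

A 6-joint arm with a two-finger parallel gripper is mounted at the origin on the work surface. World frame = base frame: x ahead of the robot, y to its left, z up, the work surface at z = 0. Lengths are in m, angles in rad, forces in N, time in s.
With the tool pointing down it reaches from about 0.375 to 0.9 m from the base axis. Payload 3.1 kg.
Tool frame: the origin (TCP) lies at the centre of the arm's flange, where the gripper is bolted on; the fingertips stand 182 mm ahead of it and the grasp point (between the pads) lies 164 mm ahead of it; z points along the fingers, y is the line along which they close (so a half turn about z gives the same grasp; the last joint's range is limited). The gripper opens to 87 mm and grips with 3 to 60 N. Pads are 19 mm wide; open, the fingers measure 117 mm over their backs; the gripper's body (75 mm by 190 mm) begins 51 mm behind the grasp point.
Start: joints at [1.04, 0.527, 1.433, -0, 1.181, -0.178], TCP at [0.215, 0.587, 0.405] pointing down, gripper open.
Joint ranges: [-3.08, 3.08], [-0.75, 2.2], [0.22, 2.44], [-1.43, 4.57], [0, 2.65], [-2.85, 2.85]. Speed limits (rad/s): [2.79, 2.79, 3.14, 3.14, 3.14, 3.14].

INTERFACE

Orientations are given as a unit quaternion [x, y, z, w].
In Python, from rig import * gives the robot as it stands.
- The arm moves only by the tool move_arm, never from a script. Its argument "commands" is a list that holds one entry, the list of rows, each a list of 6 numbers: the shift along the tool's x, y, z in units of 40 mm (1.0 is 40 mm), then the turn, a rotation vector about the tool's x, y, z in rad. A call has 1 to 12 rows; each row is the pose to reach, as a shift and turn from the pose commanded when the call began, along the tool's axes at that moment; what a row does not reach only later rows make up. A row lasts 1/8 s, in which the tool goes at most 62.5 mm and 10.7 degrees, less where a joint would pass 70% of its speed; a pose out of reach is approached as far as the arm can. A call with a gripper value outside its range is refused whole. "claw" is the closure, from -1 (fully open) to 1 (shut), so that 0 is half open, set as the call begins (left out, the last holds). The fingers move at their own pace and stop on an object; "squeeze" is the grip in N (left out, the last holds). Time passes only in rows, so rows that repeat a pose let the fingers close. It gives the time, the measured TCP pose, the force, the opening and the grip force at its end, in the units of the state.
- get_obs(): the state, without advancing time (a new reading comes with each control period).
- camera(name): name is "scene" or "side" or "wrist"; returns a dict with "pixels" (480x640x3 uint8, blue, green, red), "range_z" (480x640 float32, m along the optical axis (not along the pixel's ray), 0 where there is no reading), "camera_matrix" (3x3 intrinsics, pixels), "extrinsics" (4x4, takes a point from world to camera coordinates). Camera axes: x right, y up, looking along -z (the intrinsics and any distortion apply to the point x, -y, -z); pixel columns grow to the right and rows downward; lengths in m; the calibration is good to about 2 mm. A picture is of the moment at which its call begins.
- hand_in(): hands the job in; it is judged then, once.
The state is a dict: "time": time; "q": joint angles; "joint_velocities": joint speeds; "joint_torque": joint torques, N m; "position": TCP position; "tool_rot": TCP orientation; "ft_force": force on the tool from outside, world axes, zero at the start; "moment": the same for the moment, N m; "grip_width": finger opening in m; "grip_force": force on a finger pad.
Only numpy, scipy, OpenCV 4.12 (cv2) and the standard library are available. Lean on these libraries where they do the work, as an engineer would, in place of code of your own. Each camera call takes 0.05 s, during which the arm holds its last target. There are 200 camera calls.

TASK

Fit the blue feed cap with the yellow bar onto the red peanut mill: feel for the slots in its collar, push the cap in against the spring, turn it clockwise until it locks, and let go so that it stays locked in its notches. Press gently, no harder than about 25 N on the mill, and leave the jars, the scoop, the bowl and the white cover where they are.

Things in the scene. Friction and masses are not known exactly. Their poses are not given: they have to be found in the camera images.
- cap_bar (a point): Feed cap, loose, upright at the start, 74 mm tall, about 0.16 kg: yellow bar grip 70 long, 14 thick, 36 tall on a blue flange 88 across, 8 thick, over an aluminium spigot 55 across, 30 long. Point: middle of the bar, 56 mm above the cap's foot, 18 above the flange's top. x along the bar, z up. A half turn makes no difference.
- cap: The same feed cap; origin at the centre of its foot, axes as above. The foot is chamfered 6 mm. Two lugs, 10 mm wide, 8 thick, from 8 to 16 mm above the foot, reach out to 36 mm from the axis along own +x and -x, below the bar's two ends, hidden from above by the flange.
- mill: Red peanut mill, fixed, at a new place and yaw each time. Origin on the counter below the mouth. x from the spout (front) to the motor box (105 mm high), y to the mill's left, z up. On top a steel collar, 90 mm across, bore 60, its lip 10 mm thick; two opposite slots 17 mm wide pass the lugs. Anticlockwise turning under the lip is blocked.
- mouth (a point): Centre of the collar's mouth at rim height, 145 mm above the counter; axes of the mill. The slots lie along its y, but turned by an unknown angle, up to 0.4 rad either way about z, NOT shown by this frame: find it by feel or by eye. With the lugs resting on the rim, the bar's middle is 48 mm above this point; the cap drops lower when the lugs meet the slots to within about 0.1 rad, if well centred.
- well (a point): On the collar's axis, 10 mm below the rim: top of the sprung plate at rest. It pushes the foot up with 3 N at first touch, 0.4 N more per mm, 11 N when the flange meets the rim (bar's middle 26 mm above the rim).
- lock (a point): On the collar's axis, 34 mm above the rim: where the bar's middle is when locked. With it under 30 mm above the rim the lugs are below the lip and the cap turns clockwise (from above) to a hard stop about 0.9 rad from the slots. Eased there (0.72 rad or more), the spring lifts the lugs 4 mm into notches: locked. Turned too little it stays at 30 mm; not turned it springs out to about 46 mm.
- cover_mid (a point): White round dust cover with a grey knob, 86 mm across, 40 mm tall, loose; has no lugs, is not needed; swaps places with the feed cap. Point at half its height.
- scoop: Steel spoon, 190 mm long, lying along its x on the counter; leave alone.
- jar_a: Peanut butter jar, 68 mm across, 95 tall, loose; origin at the foot; leave alone.
- jar_b: Jar like the others; origin at the foot; leave alone.
- jar_c: Jar like the others; origin at the foot; leave alone.
- bowl: Steel bowl, 120 mm across, 50 tall, loose; origin at the foot; leave alone.
Not all that is in view belongs to the job. Several things look just like the cap: the one meant starts farthest to the robot's left.

How it is judged:
By the outcome, as a careful person would: the job done as asked, in the order asked, and still so for the second after the job is handed in, with the robot touching nothing.
It also fails if it takes over 72 s, if anything falls off the work surface, if the arm or the gripper's body presses on something with over 40 N, if the wrist force passes 120 N, or if a joint passes its speed limit or range.

## Working session

There is one attempt and no reset: what is moved stays moved. The work goes in short steps, Python scripts to look and compute and a tool call to move; the robot and the scene stay as the last step left them, time stands still between calls to the robot, and variables do not carry over. Pictures are saved under pics/ and viewed, at most 10 in all, crops included, and the job is handed in when it is done.

Besides the shell and the picture viewer there is one more tool, called after "Call:" in YAML: its name, and indented under it one key for each argument. move_arm: Moves the arm, as the interface text tells. Its arguments: {"type":"object","properties":{"commands":{"type":"array","items":{"type":"array","items":{"type":"array","items":{"type":"number"}}}},"claw":{"type":"number"},"squeeze":{"type":"number"}},"required":["commands"]}

```bash
ls; mkdir -p pics; cat > h.py <<'E'
from rig import *
import numpy as np, cv2
from scipy.spatial.transform import Rotation as R
def pts(c):
    K=c["camera_matrix"];E=c["extrinsics"];d=c["range_z"]
    v,u=np.mgrid[0:480,0:640]
    p=np.stack([(u-K[0,2])/K[0,0]*d,-(v-K[1,2])/K[1,1]*d,-d],-1)
    return (p-E[:3,3])@E[:3,:3]
E
python3 - <<'E'
from h import *
o=get_obs();print({k:np.round(v,3) for k,v in o.items()})
a=camera("scene");b=camera("side")
np.savez("a.npz",**a);np.savez("b.npz",**b)
cv2.imwrite("pics/1.png",a["pixels"]);cv2.imwrite("pics/2.png",b["pixels"])
for n,c in(("scene",a),("side",b)):
    P=pts(c);h=cv2.cvtColor(c["pixels"],cv2.COLOR_BGR2HSV)
    for nm,lo,hi in(("yellow",(22,120,100),(35,255,255)),("blue",(95,100,60),(130,255,255)),("red",(0,140,70),(8,255,255))):
        m=cv2.inRange(h,lo,hi);k,l,s,ce=cv2.connectedComponentsWithStats(m)
        for i in range(1,k):
            if s[i,4]>60:
                q=P[(l==i)&(c["range_z"]>0)];print(n,nm,s[i],np.round(np.median(q,0),3),np.round(q.min(0),3),np.round(q.max(0),3))
E
```

```text
pics
{'time': np.float64(0.0), 'q': array([ 1.041,  0.528,  1.434,  0.   ,  1.181, -0.179]), 'joint_velocities': array([ 0.   , -0.001, -0.   , -0.   , -0.001,  0.002]), 'joint_torque': array([-1.0000e-03, -4.4003e+01, -1.7659e+01,  6.3000e-02,  5.8000e-02,
       -0.0000e+00]), 'position': array([0.215, 0.586, 0.404]), 'tool_rot': array([ 0.175,  0.985, -0.001, -0.   ]), 'ft_force': array([ 0.682, -0.018,  0.268]), 'moment': array([-0.021,  0.037, -0.001]), 'grip_force': np.float64(0.0), 'grip_width': np.float64(0.087)}
scene yellow [132   1  22  15 231] [-0.656 -0.513  0.123] [-0.682 -0.554  0.097] [-0.634 -0.479  0.15 ]
scene yellow [ 78   3  24  16 252] [-0.655 -0.699  0.123] [-0.689 -0.743  0.093] [-0.635 -0.666  0.152]
scene yellow [105   2  23  16 251] [-0.657 -0.606  0.122] [-0.695 -0.647  0.09 ] [-0.635 -0.573  0.15 ]
scene yellow [ 51   4  24  16 257] [-0.656 -0.794  0.122] [-0.692 -0.837  0.095] [-0.632 -0.761  0.15 ]
scene yellow [ 24   6  25  16 262] [-0.656 -0.888  0.122] [-0.7   -0.931  0.093] [-0.636 -0.855  0.148]
scene yellow [113  27  20  15 206] [-0.656 -0.605  0.
[... 9996 characters left out ...]
00 -1.000e-03] [0.112 1.39  0.055]
side red [ 77 136  18  14 181] [-0.017  1.357  0.026] [-0.054  1.34  -0.002] [0.018 1.38  0.058]
side red [336 166  17  12 170] [0.811 0.351 0.137] [0.793 0.336 0.114] [0.846 0.387 0.162]
side red [357 183  18  14 189] [0.81  0.198 0.136] [0.792 0.187 0.112] [0.844 0.227 0.161]
side red [ 276  186  140   67 2602] [0.727 0.166 0.043] [0.516 0.033 0.003] [0.921 0.376 0.131]
side red [380 203  20  15 213] [0.809 0.045 0.136] [0.792 0.033 0.113] [0.845 0.078 0.158]
side red [376 270  21  13 200] [ 0.695 -0.129  0.032] [ 0.681 -0.141  0.012] [ 0.729 -0.091  0.052]
side red [418 317  25  17 249] [ 0.683 -0.354  0.032] [ 0.671 -0.367  0.012] [ 0.719 -0.315  0.051]
```

View pics/1.png

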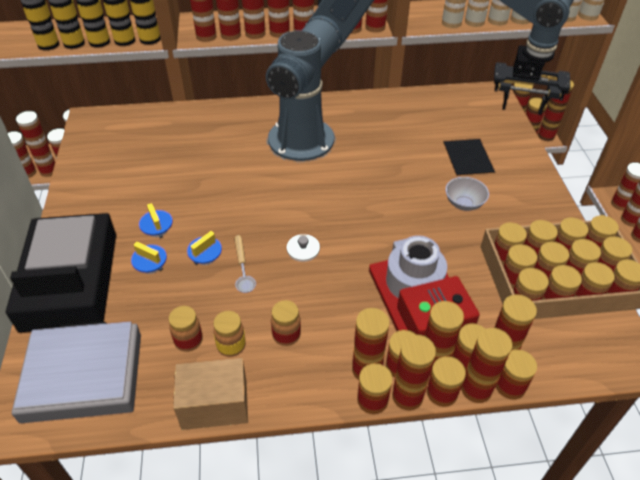

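View pics/2.png

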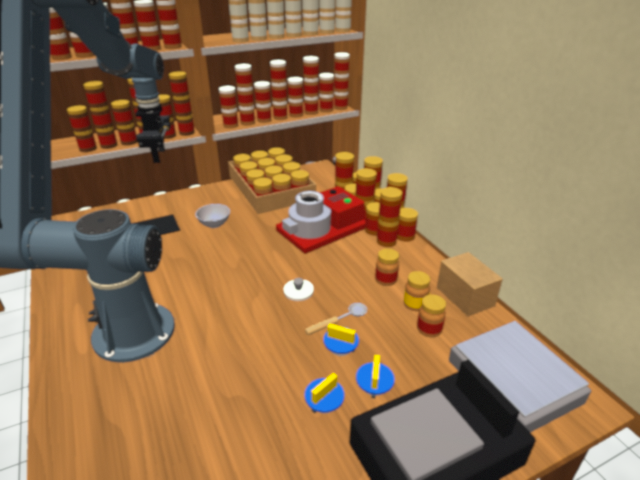

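The scene view shows three cap lookalikes at (155,218), (149,256) and (204,245), and the white cover at (303,246). The mill collar is at (419,253). The cap at (204,245) has the largest y, so it is farthest to the robot's left and is the one meant. I'll confirm that in a crop and measure.

```bash
cat >> h.py <<'E'
def ray(c,uv,z):
    K=c["camera_matrix"];E=c["extrinsics"];uv=np.atleast_2d(uv).astype(float)
    d=np.stack([(uv[:,0]-K[0,2])/K[0,0],-(uv[:,1]-K[1,2])/K[1,1],-np.ones(len(uv))],-1)@E[:3,:3]
    o=-E[:3,:3].T@E[:3,3]
    return o+d*((z-o[2])/d[:,2])[:,None]
E
python3 - <<'E'
from h import *
for n in"ab":
    c=dict(np.load(n+".npz"));P=pts(c);h=cv2.cvtColor(c["pixels"],cv2.COLOR_BGR2HSV)
    near=np.hypot(P[...,0]-.462,P[...,1]+.295)<.08
    y=cv2.inRange(h,(22,120,100),(35,255,255))>0
    t=y&near&(P[...,2]>.066)
    v,u=np.nonzero(t);q=ray(c,np.c_[u,v],.074)[:,:2]
    (cx,cy),wh,an=cv2.minAreaRect(q.astype(np.float32)*1000);e=np.linalg.svd(q-q.mean(0))[2][0]
    print(n,"bar",cx,cy,wh,an,np.arctan2(e[1],e[0]))
    bl=((cv2.inRange(h,(95,100,60),(130,255,255))>0)|y)&near
    v,u=np.nonzero((cv2.inRange(h,(95,100,60),(130,255,255))>0)&near);q=ray(c,np.c_[u,v],.038)[:,:2]
    print("flange",(cv2.minEnclosingCircle(q.astype(np.float32)*1000)))
    # collar rim
    g=(np.abs(P[...,2]-.145)<.006)&(np.hypot(P[...,0]-.69,P[...,1]-.2)<.09)&(h[...,1]<80)
    v,u=np.nonzero(g);q=ray(c,np.c_[u,v],.145)[:,:2].astype(np.float32)*1000
    print("rim",len(q),cv2.minEnclosingCircle(q),q.mean(0),u.mean(),v.mean())
    g=(np.abs(P[...,2]-.105)<.004)&(np.hypot(P[...,0]-.7,P[...,1]-.2)<.2)&(cv2.inRange(h,(0,140,40),(8,255,255))>0)
    v,u=np.nonzero(g);q=ray(c,np.c_[u,v],.105)[:,:2].astype(np.float32)*1000
    print("motor",len(q),cv2.minAreaRect(q))
    print(c["extrinsics"][:3,:3].round(2).tolist())
a=np.load("a.npz")["pixels"]
A=cv2.resize(a[195:280,120:320],(800,340),interpolation=2);B=cv2.resize(a[220:345,360:490],(270,260),interpolation=2)
S=cv2.resize(np.load("b.npz")["pixels"][170:255,260:390],(400,260),interpolation=2)
im=np.zeros((600,800,3),np.uint8);im[:340]=A;im[340:,:270]=B;im[340:,300:700]=S
cv2.imwrite("pics/3.png",im)
E
```

```text
a bar 467.359619140625 -287.4644775390625 (19.2423095703125, 70.7262191772461) 48.39173889160156 -0.7583056210191926
flange ((467.41217041015625, -289.970947265625), 44.627872467041016)
rim 317 ((623.045654296875, 222.46946716308594), 45.12485122680664) [640.90375 218.12155] 419.34069400630915 257.5646687697161
motor 1473 ((767.0086669921875, 250.05108642578125), (172.15631103515625, 147.6184539794922), 10.825319290161133)
[[0.11, 0.99, 0.0], [-0.73, 0.08, 0.68], [0.67, -0.08, 0.74]]
b bar 457.7188415527344 -294.6412048339844 (20.31299591064453, 69.29987335205078) 42.05852127075195 -0.8370626748243545
flange ((456.6547546386719, -296.05914306640625), 43.75083923339844)
rim 115 ((617.6239013671875, 217.65911865234375), 48.31797409057617) [634.3528  216.62843] 315.68695652173915 196.94782608695652
motor 495 ((730.1904907226562, 236.5215606689453), (118.66292572021484, 153.49481201171875), 10.611092567443848)
[[0.9, -0.44, 0.0], [0.24, 0.5, 0.83], [-0.36, -0.74, 0.56]]
```

View pics/3.png

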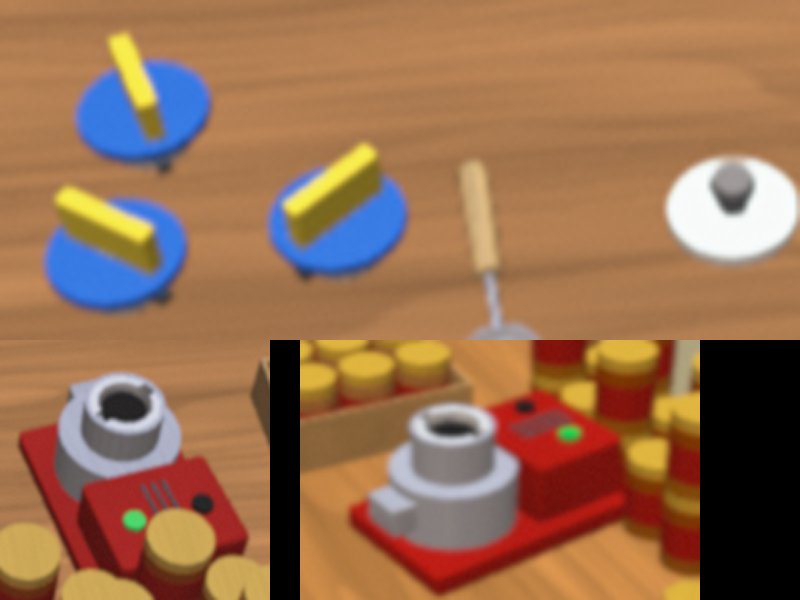

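Crop confirms it: the target is the blue flange and yellow bar at crop (340,215), scene (204,245), y ≈ −0.29, with the other two at y ≈ −0.43. The mouth is near (0.62, 0.22) and the mill's yaw is about 0.19. The two views differ by about 10 mm on the cap, so I'll refine that from the wrist camera.

```bash
cat >> h.py <<'E'
def go(x,y,z,ya):   # target TCP, tool y angle, pointing down -> row
    o=get_obs();R0=R.from_quat(o["tool_rot"]);p=o["position"]
    Y=np.array([np.cos(ya),np.sin(ya),0]);Z=np.array([0,0,-1.]);T=R.from_matrix(np.c_[np.cross(Y,Z),Y,Z])
    s=R0.inv().apply(np.array([x,y,z])-p)/.04
    print("row",s.round(3),(R0.inv()*T).as_rotvec().round(4),"pos",p.round(4),"t",o["time"].round(2))
E
python3 - <<'E'
from h import *
go(.46,.2,.38,1.0); go(.46,-.29,.36,.77)
E
```

```text
Traceback (most recent call last):
  File "h.py", line 18, in go
    print("row",s.round(3),(R0.inv()*T).as_rotvec().round(4),"pos",p.round(4),"t",o["time"].round(2))
                                                                                  ^^^^^^^^^^^^^^^
AttributeError: 'float' object has no attribute 'round'
```

```bash
sed -i 's/p.round(4),"t",o\["time"\].round(2)/p.round(4),"t",o["time"]/' h.py
python3 - <<'E'
from h import *
go(.46,.2,.38,1.0); go(.46,-.29,.36,.77)
E
```

```text
row [-9.075 -6.96   0.607] [-1.90e-03 -1.00e-04  2.19e-01] pos [0.2152 0.5865 0.4039] t 0.1
row [-13.296 -18.459   1.127] [-2.00e-03  1.00e-04  4.49e-01] pos [0.2152 0.5865 0.4039] t 0.1
```

Call:
move_arm:
  commands:
    - [[-9.1,-7,0.6,0,0,0.2],[-9.1,-7,0.6,0,0,0.2],[-9.1,-7,0.6,0,0,0.2],[-9.1,-7,0.6,0,0,0.2],[-9.1,-7,0.6,0,0,0.2],[-9.1,-7,0.6,0,0,0.2],[-13.3,-18.46,1.1,0,0,0.45],[-13.3,-18.46,1.1,0,0,0.45],[-13.3,-18.46,1.1,0,0,0.45],[-13.3,-18.46,1.1,0,0,0.45],[-13.3,-18.46,1.1,0,0,0.45],[-13.3,-18.46,1.1,0,0,0.45]]
  claw: -1

```text
time: 1.6
position: [0.4451, -0.1054, 0.3687]
tool_rot: [0.39, 0.921, 0.0, 0.0]
ft_force: [0.7, 0.8, -0.2]
grip_width: 0.0876
grip_force: 0.0
```

```bash
python3 - <<'E'
from h import *
go(.46,-.29,.36,.77)
E
```

```text
row [-3.576 -2.94   0.218] [ 0.0002 -0.     -0.0014] pos [ 0.4451 -0.1054  0.3687] t 1.6
```

Call:
move_arm:
  commands:
    - [[-3.55,-2.9,0.2,0,0,0],[-3.55,-2.9,0.2,0,0,0],[-3.55,-2.9,0.2,0,0,0],[-3.55,-2.9,0.2,0,0,0],[-3.55,-2.9,0.2,0,0,0]]

```text
time: 2.22
position: [0.4602, -0.2857, 0.3602]
tool_rot: [0.391, 0.921, 0.001, -0.001]
ft_force: [-0.6, -0.1, -0.3]
grip_width: 0.087
grip_force: 0.0
```

```bash
python3 - <<'E'
from h import *
go(.46,-.29,.36,.77)
c=camera("wrist");np.savez("w1.npz",**c);cv2.imwrite("pics/4.png",c["pixels"])
P=pts(c);h=cv2.cvtColor(c["pixels"],cv2.COLOR_BGR2HSV)
print("campos",(-c["extrinsics"][:3,:3].T@c["extrinsics"][:3,3]).round(3))
y=(cv2.inRange(h,(22,120,60),(35,255,255))>0)
k,l,s,ce=cv2.connectedComponentsWithStats(y.astype(np.uint8))
for i in range(1,k):
    if s[i,4]>200:
        m=(l==i);print(s[i],ce[i],np.median(P[m],0))
        t=m&(P[...,2]>.069);v,u=np.nonzero(t)
        if len(v)<50: continue
        q=ray(c,np.c_[u,v],.074)[:,:2];e=np.linalg.svd(q-q.mean(0))[2][0]
        print("top",cv2.minAreaRect(q.astype(np.float32)*1000),np.arctan2(e[1],e[0]))
b=(cv2.inRange(h,(95,100,60),(130,255,255))>0).astype(np.uint8)
k,l,s,ce=cv2.connectedComponentsWithStats(b)
for i in range(1,k):
    if s[i,4]>300:
        v,u=np.nonzero(l==i);print("flange",s[i],cv2.minEnclosingCircle((ray(c,np.c_[u,v],.038)[:,:2]*1000).astype(np.float32)))
E
```

```text
row [-0.075 -0.078  0.006] [ 0.0002 -0.0026 -0.0019] pos [ 0.4602 -0.2857  0.3602] t 2.225
campos [ 0.411 -0.234  0.341]
[ 309  205   18   86 1349] [317.73610082 247.34099333] [ 0.45856399 -0.2888788   0.0743141 ]
top ((460.2668151855469, -290.52996826171875), (13.118856430053711, 69.79743957519531), 42.08799743652344) -0.8366282346864123
[  73  239  100   52 2612] [121.83001531 262.48430322] [ 0.34814578 -0.41679309  0.07026938]
top ((349.21038818359375, -413.3210754394531), (72.81398010253906, 29.442564010620117), 18.1997127532959) 0.39347454634823226
[ 196  340   71   38 1503] [236.74584165 356.83233533] [ 0.47861091 -0.41696748  0.07251304]
top ((471.5339050292969, -419.3846740722656), (68.56619262695312, 29.51013946533203), 55.12910461425781) -2.100416091184061
[450 453  19  27 375] [459.46133333 466.336     ] [ 0.69254422 -0.34494193  0.09515989]
top ((716.73193359375, -354.8268737792969), (17.08690071105957, 32.55988311767578), 45.25447082519531) -0.8435877660874687
flange [ 272  193   93   91 5302] ((460.8359375, -290.9194030761719), 43.745853424072266)
flange [  92  211   95   88 3439] ((349.74560546875, -419.315185546875), 44.30836868286133)
flange [213 339  64  44 722] ((491.7923583984375, -434.018798828125), 39.47046661376953)
```

View pics/4.png

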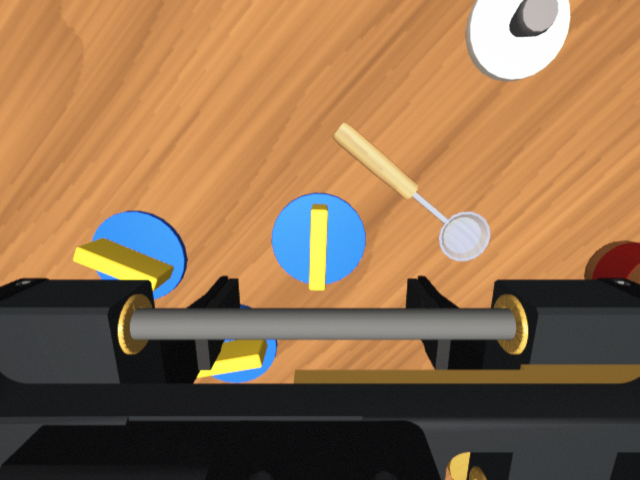

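The wrist view shows the wanted cap centred at (318,240) with its bar along the image column. The measured bar is 13×70 mm at (0.460, −0.291), angle −0.837. I'll descend with the tool's y at 0.734.

```bash
python3 - <<'E'
from h import *
go(.4603,-.2907,.224,.734)
E
```

```text
row [-0.113 -0.099  3.409] [ 0.0001 -0.0025  0.0354] pos [ 0.4602 -0.2849  0.3604] t 2.275
```

Call:
move_arm:
  commands:
    - [[-0.1,-0.08,1.5,0,0,0.035],[-0.1,-0.08,2.6,0,0,0.035],[-0.1,-0.08,3.4,0,0,0.035],[-0.1,-0.08,3.4,0,0,0.035],[-0.1,-0.08,3.4,0,0,0.035]]

```text
time: 2.9
position: [0.4617, -0.2904, 0.226]
tool_rot: [0.406, 0.914, -0.0, 0.001]
ft_force: [-0.4, -0.5, 0.2]
grip_width: 0.0869
grip_force: 0.0
```

```bash
python3 - <<'E'
from h import *
go(.4603,-.2907,.224,.734)
c=camera("wrist");print(get_obs()["position"])
P=pts(c);h=cv2.cvtColor(c["pixels"],cv2.COLOR_BGR2HSV)
cv2.imwrite("pics/5.png",c["pixels"])
E
```

```text
row [ 0.018 -0.03   0.049] [0.0002 0.001  0.0012] pos [ 0.4617 -0.2904  0.226 ] t 2.9
[ 0.46175475 -0.29077612  0.22637801]
```

Within 1.5 mm, so close.

Call:
move_arm:
  commands:
    - [[0,0,0.05,0,0,0],[0,0,0.05,0,0,0],[0,0,0.05,0,0,0],[0,0,0.05,0,0,0],[0,0,0.05,0,0,0],[0,0,0.05,0,0,0],[0,0,0.05,0,0,0],[0,0,0.05,0,0,0]]
  claw: 1
  squeeze: 40

```text
time: 3.95
position: [0.4612, -0.2912, 0.2228]
tool_rot: [0.406, 0.914, -0.0, -0.0]
ft_force: [-1.7, -1.8, 0.7]
grip_width: 0.015
grip_force: 0.7
```

Call:
move_arm:
  commands:
    - [[0,0,0,0,0,0],[0,0,0,0,0,0],[0,0,-0.5,0,0,0],[0,0,-1,0,0,0],[0,0,-1.5,0,0,0],[0,0,-3,0,0,0],[0,0,-4.5,0,0,0],[0,0,-6,0,0,0],[0,0,-6,0,0,0]]

```text
time: 5.08
position: [0.4619, -0.2917, 0.4682]
tool_rot: [0.406, 0.914, -0.002, 0.006]
ft_force: [-0.2, 0.2, -1.9]
grip_width: 0.0139
grip_force: 39.9
```

```bash
python3 - <<'E'
from h import *
o=get_obs();print(o["grip_width"],o["grip_force"],o["ft_force"])
go(.64,.10,.46,.19)
E
```

```text
0.013852387088848686 39.93884230032563 [-0.19151423  0.1986873  -1.85630138]
row [4.288 9.865 0.162] [0.0042 0.0116 0.5442] pos [ 0.4619 -0.2917  0.4682] t 5.075
```

Call:
move_arm:
  commands:
    - [[1,2.2,0.15,0,0,0.15],[1.8,3.6,0.15,0,0,0.3],[4.3,9.85,0.15,0,0,0.544],[4.3,9.85,0.15,0,0,0.544],[4.3,9.85,0.15,0,0,0.544],[4.3,9.85,0.15,0,0,0.544],[4.3,9.85,0.15,0,0,0.544],[4.3,9.85,0.15,0,0,0.544],[4.3,9.85,0.15,0,0,0.544],[4.3,9.85,0.15,0,0,0.544],[4.3,9.85,0.15,0,0,0.544]]

```text
time: 6.45
position: [0.6382, 0.099, 0.4568]
tool_rot: [0.638, 0.77, -0.0, -0.0]
ft_force: [-0.5, -0.1, -1.4]
grip_width: 0.0135
grip_force: 39.9
```

```bash
python3 - <<'E'
from h import *
go(.64,.10,.46,.19)
c=camera("wrist");np.savez("w2.npz",**c);o=get_obs();print(o["position"],o["tool_rot"],o["ft_force"])
cv2.imwrite("pics/6.png",c["pixels"])
P=pts(c);h=cv2.cvtColor(c["pixels"],cv2.COLOR_BGR2HSV)
g=(np.abs(P[...,2]-.145)<.005)&(np.hypot(P[...,0]-.62,P[...,1]-.22)<.1)&(h[...,1]<90)
v,u=np.nonzero(g);q=ray(c,np.c_[u,v],.145)[:,:2].astype(np.float32)*1000
print(len(q),u.mean(),v.mean(),cv2.minEnclosingCircle(q),q.mean(0))
g=(np.abs(P[...,2]-.105)<.004)&(cv2.inRange(h,(0,140,40),(8,255,255))>0)&(np.hypot(P[...,0]-.75,P[...,1]-.24)<.15)
v,u=np.nonzero(g);q=ray(c,np.c_[u,v],.105)[:,:2].astype(np.float32)*1000
print(len(q),cv2.minAreaRect(q))
E
```

```text
row [ 0.016  0.048 -0.08 ] [-0.0006 -0.     -0.0022] pos [0.6382 0.099  0.4568] t 6.45
[0.63831973 0.09915132 0.45696282] [ 6.37589565e-01  7.70376232e-01 -8.56811873e-05 -3.36967710e-05] [ 0.37533144 -0.17316417 -2.1235021 ]
5850 324.0160683760684 78.15470085470085 ((615.4618530273438, 224.1252899169922), 45.42698669433594) [615.02045 226.90073]
19245 ((748.4071044921875, 247.73260498046875), (147.18441772460938, 145.5810089111328), 10.715799331665039)
```

View pics/6.png

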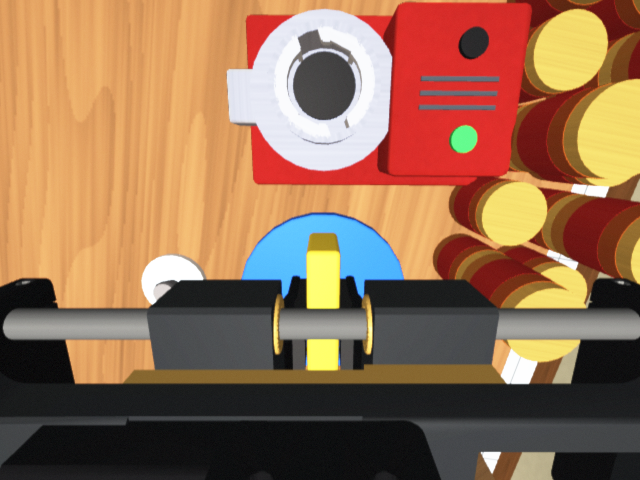

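The wrist view shows the mouth at (325,82), the slots near (313,42) and (345,120), and the bar held along the image column at (323,300). I'll extract the slot angle and a finer centre.

```bash
python3 - <<'E'
from h import *
c=dict(np.load("w2.npz"));P=pts(c);g=cv2.cvtColor(c["pixels"],cv2.COLOR_BGR2GRAY)
# depth noise on the rim, centre via outer edge points at rim height
rim=(np.abs(P[...,2]-.145)<.004)&(np.hypot(P[...,0]-.6155,P[...,1]-.224)<.05)
print("rim z",P[rim][:,2].mean(),P[rim][:,2].std())
ct,_=cv2.findContours(cv2.morphologyEx(rim.astype(np.uint8),cv2.MORPH_CLOSE,np.ones((5,5))),cv2.RETR_CCOMP,cv2.CHAIN_APPROX_NONE)
for k in ct:
    if len(k)<60: continue
    q=ray(c,k[:,0],.145)[:,:2]*1000
    if len(k)>0:
        A=np.c_[2*q,np.ones(len(q))];s=np.linalg.lstsq(A,(q**2).sum(1),rcond=None)[0];r=np.sqrt(s[2]+s[0]**2+s[1]**2)
        d=np.abs(np.hypot(*(q-s[:2]).T)-r);q=q[d<2];A=np.c_[2*q,np.ones(len(q))];s=np.linalg.lstsq(A,(q**2).sum(1),rcond=None)[0]
        print(len(k),s[:2],np.sqrt(s[2]+s[0]**2+s[1]**2))
E=c["extrinsics"];K=c["camera_matrix"]
th=np.deg2rad(np.arange(0,360,4))
C=np.array([.6155,.2241])
for r in(.033,.0345):
  w=np.c_[C+r*np.c_[np.cos(th),np.sin(th)],np.full(len(th),.145)]
  p=w@E[:3,:3].T+E[:3,3];u=p[:,0]/-p[:,2]*K[0,0]+K[0,2];v=-p[:,1]/-p[:,2]*K[1,1]+K[1,2]
  print(r);print([(int(a*57.3+.5),int(g[int(y+.5),int(x+.5)]),int(1000*P[int(y+.5),int(x+.5),2])) for a,x,y in zip(th,u,v)])
im=cv2.resize(c["pixels"][0:180,240:400],(640,720)[::1],interpolation=2)
cv2.imwrite("pics/7.png",im[:600])
E
```

```text
rim z 0.14559052542533588 0.0008987418519262763
335 [615.45731349 224.12820558] 44.905807199320684
268 [615.54754306 223.51670654] 30.566252969752973
0.033
[(0, 251, 145), (4, 251, 145), (8, 251, 146), (12, 251, 146), (16, 251, 437), (20, 251, 146), (24, 251, 145), (28, 251, 144), (32, 251, 145), (36, 251, 146), (40, 251, 145), (44, 251, 145), (48, 251, 145), (52, 251, 145), (56, 251, 145), (60, 251, 146), (64, 250, 145), (68, 250, 145), (72, 250, 146), (76, 250, 147), (80, 250, 145), (84, 250, 147), (88, 250, 145), (92, 251, 145), (96, 251, 144), (100, 251, 146), (104, 251, 146), (108, 132, 125), (112, 97, 127), (116, 98, 125), (120, 93, 126), (124, 94, 124), (128, 95, 125), (132, 97, 125), (136, 240, 145), (140, 251, 146), (144, 251, 145), (148, 251, 145), (152, 251, 146), (156, 251, 146), (160, 251, 146), (164, 251, 146), (168, 251, 144), (172, 251, 144), (176, 251, 146), (180, 251, 145), (184, 251, 144), (188, 251, 145), (192, 251, 145), (196, 251, 145), (200, 251, 146), (204, 251, 145), (208, 251, 145), (212, 251, 144), (216, 251, 145), (220, 251, 146), (224, 251, 147), (228, 25
[... 1344 characters left out ...]
51, 145), (196, 251, 144), (200, 251, 144), (204, 251, 144), (208, 251, 146), (212, 251, 145), (216, 251, 146), (220, 251, 145), (224, 251, 146), (228, 251, 145), (232, 251, 144), (236, 251, 145), (240, 251, 145), (244, 251, 144), (248, 251, 146), (252, 251, 145), (256, 251, 145), (260, 251, 146), (264, 251, 145), (268, 251, 145), (272, 251, 146), (276, 251, 146), (280, 251, 145), (284, 251, 145), (288, 236, 95), (292, 235, 95), (296, 234, 94), (300, 232, 96), (304, 233, 95), (308, 234, 95), (312, 140, 130), (316, 250, 145), (320, 251, 146), (324, 251, 145), (328, 251, 145), (332, 251, 144), (336, 251, 145), (340, 251, 145), (344, 251, 146), (348, 251, 144), (352, 251, 146), (356, 251, 145)]
```

View pics/7.png

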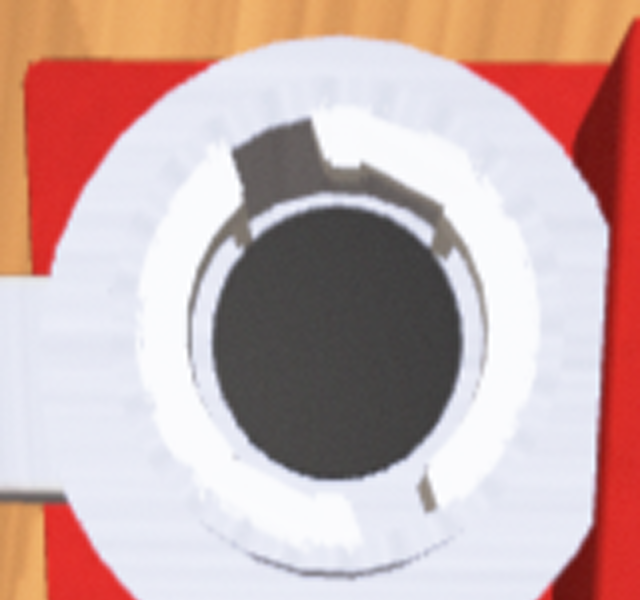

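Slots are centred at 120.6° and 300.5°, so the slot axis is at 2.10 rad, 0.34 from the mill's y and within the stated range. The mouth is at (0.6155, 0.2238) with R 44.9 and rim z 145.6, which matches the given sizes. I'll hover above it with the tool's y at 0.533.

```bash
python3 - <<'E'
from h import *
go(.616,.223,.385,.533)
E
```

```text
row [3.146 0.031 1.799] [-2.000e-04  0.000e+00 -3.449e-01] pos [0.6383 0.0992 0.457 ] t 6.5
```

Call:
move_arm:
  commands:
    - [[1.2,0,0,0,0,-0.12],[2.4,0,0,0,0,-0.25],[3.15,0.03,0,0,0,-0.345],[3.15,0.03,0.9,0,0,-0.345],[3.15,0.03,1.8,0,0,-0.345],[3.15,0.03,1.8,0,0,-0.345],[3.15,0.03,1.8,0,0,-0.345],[3.15,0.03,1.8,0,0,-0.345]]

```text
time: 7.5
position: [0.6167, 0.2242, 0.3871]
tool_rot: [0.495, 0.869, 0.001, 0.002]
ft_force: [-0.1, 0.2, -1.0]
grip_width: 0.014
grip_force: 39.9
```

```bash
python3 - <<'E'
from h import *
go(.616,.223,.385,.533)
c=camera("wrist");o=get_obs();print(o["position"],o["ft_force"],o["moment"])
cv2.imwrite("pics/8.png",c["pixels"])
P=pts(c);h=cv2.cvtColor(c["pixels"],cv2.COLOR_BGR2HSV)
bl=(cv2.inRange(h,(95,100,60),(130,255,255))>0)
print("flange z",np.median(P[bl],0))
zf=o["position"][2]-.2228+.038
ct,_=cv2.findContours(bl.astype(np.uint8),0,1);k=max(ct,key=cv2.contourArea)[:,0];k=k[k[:,1]<265]
def fit(q):
    A=np.c_[2*q,np.ones(len(q))];s=np.linalg.lstsq(A,(q**2).sum(1),rcond=None)[0];return s[:2],np.sqrt(s[2]+s[0]**2+s[1]**2)
print("flange",fit(ray(c,k,zf)[:,:2]*1000),len(k),k.min(0),k.max(0))
y=(cv2.inRange(h,(22,120,60),(35,255,255))>0)
v,u=np.nonzero(y&(np.abs(P[...,2]-zf-.036)<.006));q=ray(c,np.c_[u,v],zf+.036)[:,:2]
e=np.linalg.svd(q-q.mean(0))[2][0];print("bar",len(q),np.arctan2(e[1],e[0]),cv2.minAreaRect((q*1000).astype(np.float32)))
E
```

```text
row [-0.017 -0.029  0.053] [0.0039 0.0014 0.0014] pos [0.6167 0.2242 0.3871] t 7.5
[0.61648879 0.22423855 0.38693042] [ 0.42489658  0.63533654 -0.87437097] [-0.050429    0.02461147 -0.00960865]
flange z [0.60014987 0.24818446 0.20281901]
flange (array([609.02073346, 239.03710442]), np.float64(27.064629751623194)) 261 [245 213] [399 264]
bar 2967 -1.0447496951190727 ((613.4481201171875, 231.55226135253906), (13.906682968139648, 56.69654083251953), 29.952404022216797)
```

View pics/8.png

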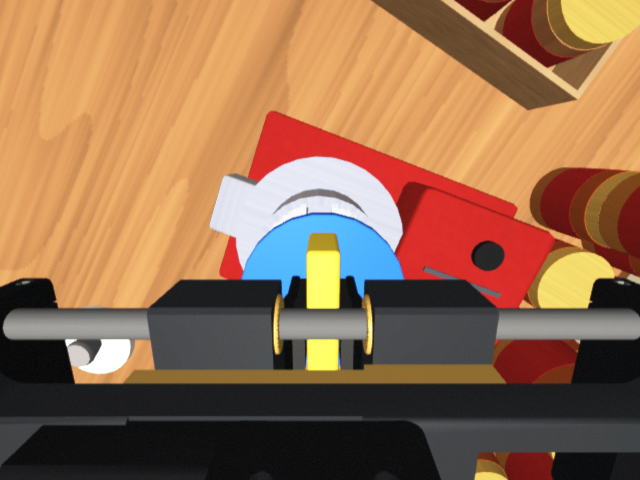

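The view shows the cap held over the collar, flange top edge at (323,213), with the bar at −1.045 (target −1.04) and the centre within about 2 mm. I'll correct by about 1 mm and descend gently.

Call:
move_arm:
  commands:
    - [[-0.03,-0.03,0.2,0,0,0],[-0.03,-0.03,0.4,0,0,0],[-0.03,-0.03,0.5,0,0,0],[-0.03,-0.03,0.6,0,0,0],[-0.03,-0.03,0.65,0,0,0],[-0.03,-0.03,0.68,0,0,0],[-0.03,-0.03,0.71,0,0,0],[-0.03,-0.03,0.71,0,0,0]]

```text
time: 8.55
position: [0.6154, 0.2228, 0.357]
tool_rot: [0.495, 0.869, 0.0, 0.0]
ft_force: [-1.6, 0.4, 1.1]
grip_width: 0.0137
grip_force: 39.9
```

The cap is lower than lug-on-rim height and the force is about the spring's first touch. I'll continue down in small steps.

Call:
move_arm:
  commands:
    - [[0,0,0.05,0,0,0],[0,0,0.1,0,0,0],[0,0,0.15,0,0,0],[0,0,0.15,0,0,0]]

```text
time: 9.05
position: [0.6155, 0.2228, 0.3506]
tool_rot: [0.495, 0.869, 0.0, 0.0]
ft_force: [-1.5, 0.1, 4.1]
grip_width: 0.0139
grip_force: 39.9
```

Call:
move_arm:
  commands:
    - [[0,0,0.06,0,0,0],[0,0,0.12,0,0,0],[0,0,0.18,0,0,0],[0,0,0.24,0,0,0],[0,0,0.27,0,0,0],[0,0,0.27,0,0,0]]

```text
time: 9.8
position: [0.6155, 0.2228, 0.3404]
tool_rot: [0.495, 0.869, 0.0, 0.0]
ft_force: [-2.7, -0.9, 7.7]
grip_width: 0.0135
grip_force: 39.9
```

Call:
move_arm:
  commands:
    - [[0,0,0.03,0,0,0],[0,0,0.03,0,0,0.08],[0,0,0.03,0,0,0.16],[0,0,0.03,0,0,0.24],[0,0,0.03,0,0,0.32],[0,0,0.03,0,0,0.4],[0,0,0.03,0,0,0.4]]

```text
time: 10.68
position: [0.6166, 0.2229, 0.3401]
tool_rot: [0.658, 0.753, 0.002, 0.002]
ft_force: [-0.7, 0.5, 8.0]
grip_width: 0.0136
grip_force: 39.9
```

```bash
python3 - <<'E'
from h import *
o=get_obs();print(o["moment"],o["ft_force"]);go(.6155,.2228,.3395,.533)
E
```

```text
[-0.13479964  0.19037877 -0.05585378] [-0.74467334  0.49635836  8.00402809]
row [ 0.002 -0.028  0.014] [ 0.0052  0.0009 -0.3986] pos [0.6166 0.2229 0.3401] t 10.675
```

Call:
move_arm:
  commands:
    - [[0,0,0,0,0,0.08],[0,0,0,0,0,0.16],[0,0,0,0,0,0.24],[0,0,0,0,0,0.32],[0,0,0,0,0,0.38],[0,0,0,0,0,0.42],[0,0,0,0,0,0.45],[0,0,0,0,0,0.45]]

```text
time: 11.68
position: [0.6164, 0.223, 0.3401]
tool_rot: [0.809, 0.588, 0.002, 0.001]
ft_force: [-1.1, 0.6, 9.2]
grip_width: 0.0138
grip_force: 40.0
```

```bash
python3 - <<'E'
from h import *
o=get_obs();print(o["moment"],o["ft_force"]);go(.6155,.2228,.3395,.533)
E
```

```text
[-0.14902153  0.25953476  0.16443585] [-1.10303421  0.60128769  9.20558823]
row [-0.012 -0.021  0.015] [ 4.900e-03 -3.000e-04 -8.474e-01] pos [0.6164 0.223  0.3401] t 11.675
```

Turned 0.85 rad. Now I'll ease up into the notches.

Call:
move_arm:
  commands:
    - [[0,0,-0.04,0,0,0],[0,0,-0.08,0,0,0],[0,0,-0.12,0,0,0],[0,0,-0.15,0,0,0],[0,0,-0.15,0,0,0]]

```text
time: 12.3
position: [0.6164, 0.223, 0.3453]
tool_rot: [0.809, 0.587, 0.002, 0.001]
ft_force: [1.9, 0.6, 6.6]
grip_width: 0.0136
grip_force: 40.0
```

Call:
move_arm:
  commands:
    - [[0,0,-0.02,0,0,0],[0,0,-0.04,0,0,0],[0,0,-0.06,0,0,0],[0,0,-0.06,0,0,0]]

```text
time: 12.8
position: [0.6164, 0.2229, 0.3458]
tool_rot: [0.809, 0.587, 0.001, 0.0]
ft_force: [4.8, 2.4, -3.1]
grip_width: 0.0135
grip_force: 40.0
```

The lift stopped at exactly the lock height (0.3458), so the lugs are in the notches. I'll relax the pull, open and retreat.

Call:
move_arm:
  commands:
    - [[0,0,0.03,0,0,0],[0,0,0.03,0,0,0]]

```text
time: 13.05
position: [0.6162, 0.2229, 0.3458]
tool_rot: [0.809, 0.587, 0.001, 0.001]
ft_force: [4.9, 2.4, 1.7]
grip_width: 0.0138
grip_force: 39.9
```

Call:
move_arm:
  commands:
    - [[0,0,0,0,0,0],[0,0,0,0,0,0],[0,0,0,0,0,0],[0,0,0,0,0,0],[0,0,0,0,0,0],[0,0,0,0,0,0],[0,0,-0.5,0,0,0],[0,0,-1.5,0,0,0],[0,0,-2.5,0,0,0],[0,0,-3.5,0,0,0],[0,0,-3.5,0,0,0]]
  claw: -1

```text
time: 14.42
position: [0.616, 0.223, 0.4901]
tool_rot: [0.809, 0.587, 0.004, 0.002]
ft_force: [-0.1, -0.3, -0.1]
grip_width: 0.087
grip_force: 0.0
```

```bash
python3 - <<'E'
from h import *
o=get_obs();print(o["position"],o["ft_force"],o["grip_width"])
c=camera("wrist");cv2.imwrite("pics/9.png",c["pixels"])
P=pts(c);h=cv2.cvtColor(c["pixels"],cv2.COLOR_BGR2HSV)
d=np.hypot(P[...,0]-.616,P[...,1]-.224)<.06
y=(cv2.inRange(h,(22,120,60),(35,255,255))>0)&d;b=(cv2.inRange(h,(95,100,60),(130,255,255))>0)&d
print("flange z",np.median(P[b],0),"bar top z",np.percentile(P[y][:,2],80))
t=y&(np.abs(P[...,2]-.197)<.006);v,u=np.nonzero(t);q=ray(c,np.c_[u,v],.197)[:,:2];e=np.linalg.svd(q-q.mean(0),full_matrices=False)[2][0]
print(np.arctan2(e[1],e[0]),cv2.minAreaRect((q*1000).astype(np.float32)))
E
```

```text
[0.61601017 0.22296368 0.49013012] [-0.05690029 -0.32504085 -0.11747179] 0.08698129498174621
flange z [0.61927168 0.22609224 0.16155237] bar top z 0.19867185252403474
-1.8953176288825437 ((616.5046997070312, 223.7298583984375), (69.643310546875, 13.031315803527832), 71.79133605957031)
```

View pics/9.png

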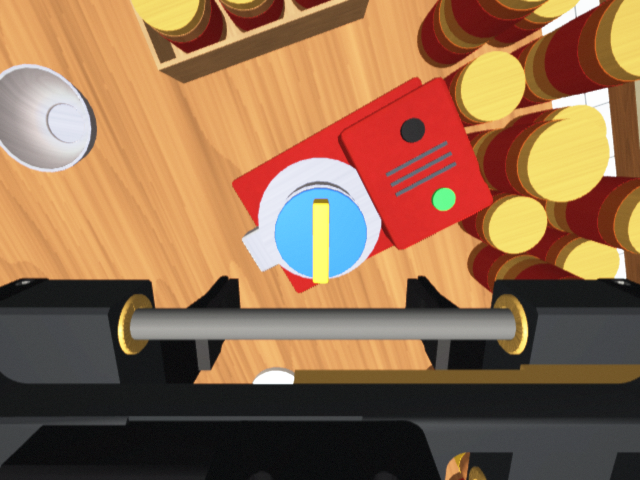

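The view shows the cap seated on the collar at (321,232), bar upright. Flange top is at 161.6 mm, where locked should give 161 (unlocked 173, unlifted 157). The bar has turned 0.85 rad from the slots, so it is locked.

```bash
python3 -c "
from rig import *
print(hand_in())"
```

```text
the job is handed in; nothing more can be done
None
```

The feed cap is on the mill and locked: it turned 0.85 rad clockwise from the slots and sits at the locked height. I kept the push under about 12 N, let go at about 14 s, and touched nothing else; the job is handed in.

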